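# Dry-assemble a brass candlestick on the spindle

## Robot

A 6-joint arm with a two-finger parallel gripper is mounted at the origin on the work surface. World frame = base frame: x ahead of the robot, y to its left, z up, the work surface at z = 0. Lengths are in m, angles in rad, forces in N, time in s.
With the tool pointing down it reaches from about 0.325 to 0.775 m from the base axis. Payload 5.5 kg.
Tool frame: the origin (TCP) lies between the finger pads; the fingertips stand 8 mm ahead of it and the grasp point (between the pads) lies 11 mm behind it (tcp_to_tips is the distance from the TCP to the fingertips, in m); z points along the fingers, y is the line along which they close (so a half turn about z gives the same grasp; the last joint's range is limited). The gripper opens to 88 mm and grips with 3 to 60 N. Pads are 20 mm wide; open, the fingers measure 115 mm over their backs; the gripper's body (75 mm by 178 mm) begins 61 mm behind the grasp point.
Start: joints at [1.174, 0.091, 1.231, -0, 1.82, -0.057], TCP at [0.2, 0.566, 0.231] pointing down, gripper open.
Joint ranges: [-2.87, 2.87], [-0.86, 2.18], [0.17, 2.46], [-1.51, 4.65], [0.06, 2.69], [-2.65, 2.65]. Speed limits (rad/s): [2.57, 2.57, 3.01, 3.14, 3.14, 3.14].

## Interface

Orientations are given as a unit quaternion [w, x, y, z].
In Python, from bench import * gives the robot as it stands. Calls block until the motion is done:
- move_to(position, orientation): joint-space move of the TCP to a pose.
- move_l(position, speed=0.15, orientation=None): straight line of the TCP; orientation=None keeps the orientation; speed is the mean speed in m/s.
- movej(angles): joint-space move.
- gripper_open() and close(): open the fingers fully, or close them until they stop; the grip force is fixed at half the most.
- hold(seconds).
- inverse_kinematics(position, orientation): joint angles nearest the present ones, or None.
- state(): the state.
- get_image(name): name is "scene" or "top" or "wrist"; returns a dict with "frame" (480x640x3 uint8, blue, green, red), "depth" (480x640 float32, m along the optical axis (not along the pixel's ray), 0 where there is no reading), "camera_matrix" (3x3 intrinsics, pixels), "view" (4x4, takes a point from world to camera coordinates). Camera axes: x right, y up, looking along -z (the intrinsics and any distortion apply to the point x, -y, -z); pixel columns grow to the right and rows downward; lengths in m; the calibration is good to about 2 mm. A picture is of the moment at which its call begins.
A pose or a line that the arm cannot do raises IKError and nothing moves.
- job_done(): hands the job in; it is judged then, once.
The state is a dict: "time": time; "joint_pos": joint angles; "dq": joint speeds; "joint_torque": joint torques, N m; "ee_pos": TCP position; "ee_rot": TCP orientation; "ft_force": force on the tool from outside, world axes, zero at the start; "moment": the same for the moment, N m; "finger_gap": finger opening in m; "finger_force": force on a finger pad.
Only numpy, scipy, OpenCV 4.12 (cv2) and the standard library are available. Lean on these libraries where they do the work, as an engineer would, in place of code of your own. Each camera call takes 0.05 s, during which the arm holds its last target. There are 200 camera calls.

## Task

Put the brass candlestick together on the upright spindle of the assembly stand: first the square foot, flat on the block with its neck up, then the squat sleeve, then the drip pan with its hub up, and last the candle cup, mouth up and centred on top of the pan's hub. Lower each part into place rather than letting it drop, leave the finished stack standing free, and leave the hammer, the punch block and the pitch bowl where they are.

Things in the scene. Friction and masses are not known exactly. Their poses are not given: they have to be found in the camera images.
- spindle_foot (a point): Fixed assembly stand: a wooden block 110 x 110 mm, 12 mm high, with an upright steel spindle in its middle. The spindle is 12 mm in diameter and rises 70 mm above the block's top (82 mm above the bench); its last 10 mm taper to 4 mm. This point lies on the spindle's axis at the height of the block's top, z up. The block's yaw varies a little and does not matter.
- foot_mid (a point): Candlestick foot, brass, about 0.35 kg: a square plate 90 x 90 mm, 6 mm thick, with a round neck 40 mm in diameter rising from it to 28 mm above the underside; a 20 mm round bore runs right through. Take it by the neck (the part from 6 to 28 mm). This point is at the centre, 14 mm above the underside. The z axis points up along the bore.
- sleeve_mid (a point): Candlestick sleeve, brass, about 0.2 kg: a plain squat round tube, 44 mm outside diameter, 22 mm high, with a 20 mm bore right through. This point is at its centre, 11 mm above the underside. The z axis points up along the bore.
- pan_mid (a point): Candlestick drip pan, brass, about 0.2 kg: a round dish 76 mm in diameter, floor 4 mm thick, low rim 7 mm high, with a round hub 32 mm in diameter rising in the middle to 24 mm above the underside; a 20 mm bore runs right through. Take it by the hub, above the rim. This point is at its centre, 12 mm above the underside. The z axis points up along the bore.
- cup_mid (a point): Candle cup, brass, about 0.15 kg: a slender round cup 34 mm in diameter and 40 mm high, wall 5 mm, open at the top; its bottom is closed and flat (no bore below). This point is at its centre, 20 mm above the underside; z points up to the mouth.
- pitchbowl_mid (a point): Bystander: a heavy round dark steel bowl filled flush with hard black pitch, 116 mm in diameter, about 51 mm high, with a small piece of brass on top. This point is at its centre, 24 mm above the bench.
- hammer_mid (a point): Bystander: a chasing hammer lying on the bench, wooden handle 200 mm long along its x axis, steel head 75 mm across at its +x end, 26 mm high. This point is in the middle of the handle, 13 mm above the bench.
- punchblock_mid (a point): Bystander: a dark wooden block 75 x 100 mm, 40 mm high, with six steel punches standing in it up to 113 mm above the bench. This point is in the middle of the block, 20 mm above the bench.
Things that resemble listed ones, but are neither listed nor needed, are in the scene too. Leave any blue, grey or pink look-alike of the part that bears foot_mid alone.

How it is judged:
By the outcome, as a careful person would: the job done as asked, in the order asked, and still so for the second after the job is handed in, with the robot touching nothing.
It also fails if it takes over 128 s, if anything falls off the work surface, if the arm or the gripper's body presses on something with over 40 N, if the wrist force passes 120 N, or if a joint passes its speed limit or range.

## Working session

There is one attempt and no reset: what is moved stays moved. The work goes in short steps, each a Python script; the robot and the scene stay as the last script left them, time stands still between calls to the robot, and variables do not carry over. Pictures are saved under pics/ and viewed, at most 14 in all, crops included, and the job is handed in when it is done.

```bash
mkdir -p pics; ls; python3 - <<'E'
from bench import *
import cv2,numpy as np
for n in("top","scene"):
    g=get_image(n); cv2.imwrite(f"pics/{n}0.png",g["frame"]); np.savez(f"{n}0.npz",**g)
    print(n,g["camera_matrix"],g["view"],g.keys())
print(state())
E
```

```text
pics
top [[442.86736302   0.         317.92857274]
 [  0.         442.86736302 233.69706175]
 [  0.           0.           1.        ]] [[-0.00364107 -0.99994029 -0.01030294  0.06938431]
 [ 0.99512436 -0.00463863  0.09851897 -0.47541518]
 [-0.09856088 -0.00989399  0.99508184 -1.29661973]
 [ 0.          0.          0.          1.        ]] dict_keys(['frame', 'depth', 'camera_matrix', 'view'])
scene [[501.91097319   0.         310.89340776]
 [  0.         501.91097319 235.99402672]
 [  0.           0.           1.        ]] [[ 0.08358881  0.9962766  -0.02111505 -0.07619531]
 [-0.56920037  0.0651275   0.81961536  0.24123872]
 [ 0.81793878 -0.05649197  0.57252494 -1.66283751]
 [ 0.          0.          0.          1.        ]] dict_keys(['frame', 'depth', 'camera_matrix', 'view'])
{'time': 0.1, 'joint_pos': array([ 1.17427998e+00,  9.18325814e-02,  1.23176287e+00,  2.65658913e-05,
        1.81979827e+00, -5.66960488e-02]), 'dq': array([-2.65243083e-04, -1.12912319e-03, -2.97989320e-03, -5.64159084e-04,
        4.39739696e-05, -5.18720673e-05]), 'joint_torque': array([ 3.22213193e-03, -4.47857523e+01, -4.07569635e+01,  7.01570115e-02,
        2.84510711e-02, -8.60128011e-05]), 'ee_pos': array([0.19988572, 0.56546253, 0.22959206]), 'ee_rot': array([-2.14871312e-04,  1.69090510e-01,  9.85600116e-01, -8.74617126e-04]), 'ft_force': array([-0.28948197, -0.26112035,  0.37933856]), 'moment': array([ 0.01056508, -0.01862358,  0.02018244]), 'finger_force': 0.0, 'finger_gap': 0.08789346560325735}
```

View pics/top0.png

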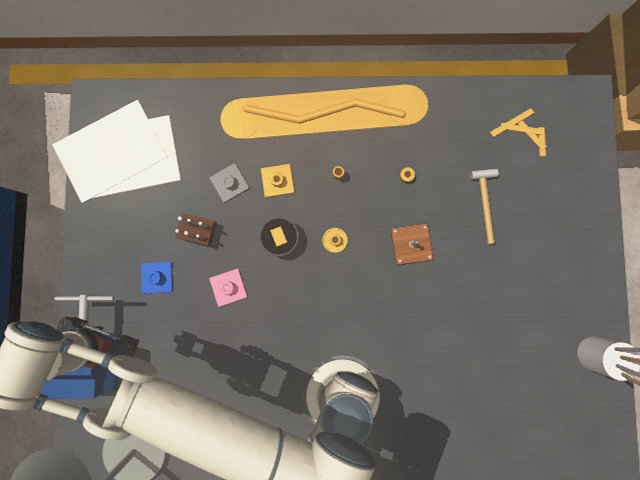

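View pics/scene0.png

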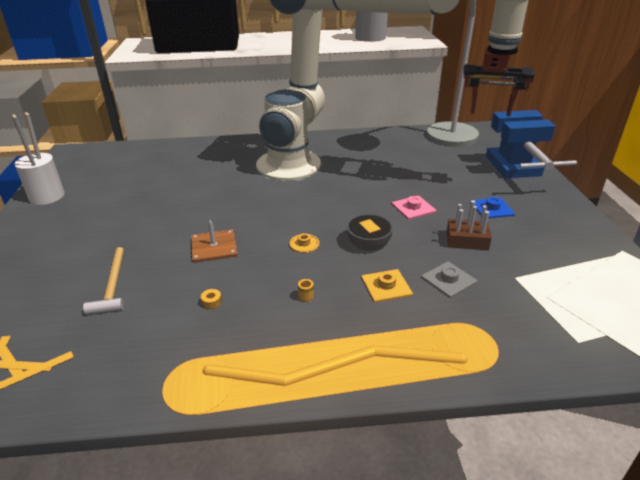

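Candidates for the foot in the top view: brass (278,180), grey (229,182), pink (228,288) and blue (156,278). I choose the brass one. The other parts are the cup (338,172), sleeve (407,175), pan (335,240) and stand (412,243).

```bash
cat > h.py <<'E'
import numpy as np, cv2
def world(g,u,v,z=None):
    """pixel -> world, by depth, or by intersection with the plane at height z"""
    K,V=g["camera_matrix"],g["view"]; R,t=V[:3,:3],V[:3,3]
    u,v=np.atleast_1d(u).astype(float),np.atleast_1d(v).astype(float)
    r=np.stack([(u-K[0,2])/K[0,0],-(v-K[1,2])/K[1,1],-np.ones_like(u)],1)
    c=-R.T@t
    if z is None:
        d=g["depth"][v.round().astype(int),u.round().astype(int)]
        return (r*d[:,None]-t)@R
    d=r@R
    return c+d*((z-c[2])/d[:,2])[:,None]
def pix(g,p):
    q=g["view"][:3,:3]@np.asarray(p)+g["view"][:3,3]; K=g["camera_matrix"]
    return K[0,0]*q[0]/-q[2]+K[0,2],-K[1,1]*q[1]/-q[2]+K[1,2]
E
python3 - <<'E'
from h import *
g=dict(np.load("top0.npz"))
for n,(u,v) in dict(foot=(278,180),cup=(338,172),sleeve=(407,175),pan=(335,240),stand=(412,243)).items():
    vv,uu=np.mgrid[v-25:v+26,u-25:u+26]; P=world(g,uu.ravel(),vv.ravel())
    up=P[(P[:,2]>.004)]; hi=P[P[:,2]>np.percentile(up[:,2],97)-.006]
    print(n,len(up),up.mean(0).round(4),"mid",((up.max(0)+up.min(0))/2).round(4),(up.max(0)-up.min(0)).round(3),"top",hi.mean(0).round(4),((hi.max(0)+hi.min(0))/2).round(4),len(hi),up[:,2].max().round(4))
f=g["frame"]
cv2.imwrite("pics/crop1.png",cv2.resize(f[150:275,200:445],None,fx=3.2,fy=3.2,interpolation=cv2.INTER_CUBIC))
E
```

```text
foot 1015 [0.6414 0.1909 0.0204] mid [0.5338 0.1604 0.6709] [0.376 0.212 1.334] top [0.6263 0.1851 0.1061] [0.5047 0.1329 0.6809] 134 1.3378
cup 457 [0.6541 0.0076 0.0658] mid [0.5458 0.0051 0.6709] [0.401 0.154 1.334] top [0.3456 0.0543 1.3378] [0.3456 0.0543 1.3378] 18 1.3378
sleeve 495 [ 0.6498 -0.1959  0.0434] mid [ 0.5404 -0.1146  0.6709] [0.39  0.338 1.334] top [ 0.6179 -0.1701  0.1868] [ 0.5114 -0.0845  0.6798] 97 1.3378
pan 624 [0.4601 0.0175 0.0217] mid [0.4401 0.016  0.6709] [0.189 0.152 1.334] top [0.4512 0.021  0.1198] [0.4101 0.0295 0.6796] 83 1.3378
stand 1527 [ 0.447  -0.2104  0.0214] mid [ 0.435  -0.1193  0.6709] [0.179 0.347 1.334] top [ 0.4443 -0.2073  0.0398] [ 0.425  -0.1077  0.6755] 591 1.3378
```

View pics/crop1.png

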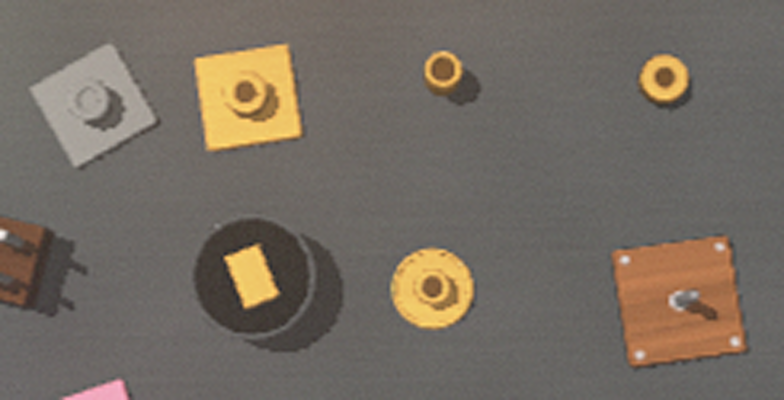

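The crop confirms the brass foot, neck up at about (277,179). The cup is mouth up at (338,171), the sleeve ring is at (408,174), the pan hub at (335,240) and the spindle near (412,243). Next I refine each position with the wrist camera from the same relative pose, so calibration errors cancel.

```bash
cat >> h.py <<'E'
DOWN=lambda a:[0,np.cos(a/2),np.sin(a/2),0]   # tool x along yaw a, closing line a-90deg
E
python3 - <<'E'
from h import *
from bench import *
g=dict(np.load("top0.npz"))
A={}
for n,(u,v,z) in dict(foot=(276.6,179,.028),cup=(338.4,171.3,.04),sleeve=(407.8,174,.022),pan=(335,239.7,.024),stand=(412,243.5,.012)).items():
    A[n]=world(g,u,v,z)[0]; print(n,A[n].round(4))
a=2*np.arctan2(.9856,.169); print(a)
p=A["foot"].copy()
for yaw in(np.pi,np.pi/2,0,-np.pi/2):
    print(yaw,[None if (q:=inverse_kinematics([*A[n][:2],.23],DOWN(yaw))) is None else q[5].round(2) for n in A])
move_to([*p[:2],.23],DOWN(np.pi)); w=get_image("wrist"); np.savez("w0.npz",**w); cv2.imwrite("pics/w0.png",w["frame"])
s=state(); print(s["ee_pos"],s["ee_rot"],s["time"]); V=w["view"]; print("cam",-V[:3,:3].T@V[:3,3],V[:3,:3],w["camera_matrix"])
for n in A: print(n,pix(w,A[n]))
E
```

```text
foot [0.6414 0.1912 0.028 ]
cup [0.661  0.0055 0.04  ]
sleeve [ 0.6558 -0.2046  0.022 ]
pan [0.4575 0.0167 0.024 ]
stand [ 0.4461 -0.2141  0.012 ]
2.8019572546252776
3.141592653589793 [np.float64(-1.33), np.float64(-1.61), np.float64(-1.92), np.float64(-1.61), np.float64(-2.09)]
1.5707963267948966 [np.float64(0.24), np.float64(-0.04), np.float64(-0.35), np.float64(-0.04), np.float64(-0.52)]
0 [np.float64(1.81), np.float64(1.53), np.float64(1.22), np.float64(1.53), np.float64(1.05)]
-1.5707963267948966 [None, None, None, None, np.float64(2.63)]
[0.64104121 0.19233307 0.23016119] [ 7.62192099e-05 -6.93289896e-04  9.99999747e-01  1.38399006e-04] 2.2333
cam [0.5586219  0.19264167 0.38472667] [[-1.25192543e-03  9.99999186e-01  2.45776848e-04]
 [-9.55071333e-01 -1.12283716e-03 -2.96373900e-01]
 [-2.96373383e-01 -6.05772444e-04  9.55071961e-01]] [[334.30888328   0.         315.99155245]
 [  0.         334.30888328 242.4519059 ]
 [  0.           0.           1.        ]]
foot (np.float64(314.54163330779267), np.float64(218.0539522169209))
cup (np.float64(141.7068049677666), np.float64(238.16153086712364))
sleeve (np.float64(-38.37800300362301), np.float64(228.92651444977278))
pan (np.float64(128.93872025193645), np.float64(25.88973665179293))
stand (np.float64(-105.81091991721115), np.float64(15.927355679129477))
```

View pics/w0.png

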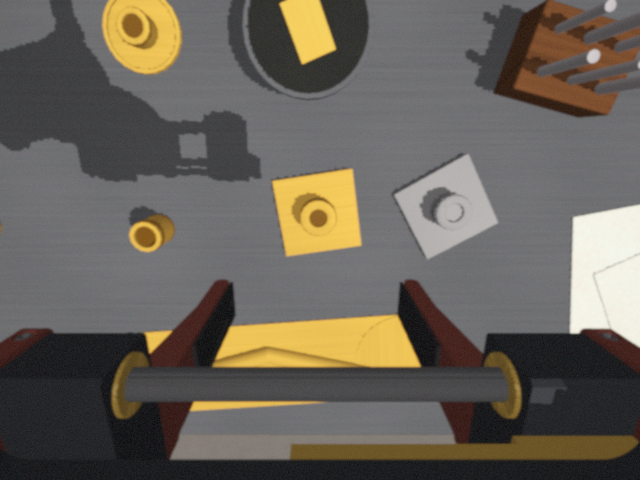

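The wrist view shows the brass foot's bore at (318,217), against a prediction of (314.5,218). The grey look-alike is at (450,210), well clear. Now close hovers over every part, combining depth-annulus fits with visual crops.

```bash
cat >> h.py <<'E'
from scipy.optimize import least_squares
def annulus(g,xy,ztop,r0,r1,win=.035,tol=.004):
    """centre of a flat ring face (radii r0..r1) at height ztop near xy, from depth"""
    vv,uu=np.nonzero(g["depth"]>0); P=world(g,uu,vv)
    m=(np.hypot(*(P[:,:2]-xy).T)<win)&(abs(P[:,2]-ztop)<tol); P=P[m]; c=np.median(P[:,:2],0)
    for _ in range(8):
        d=np.hypot(*(P[:,:2]-c).T); k=d<r1+.003
        c=P[k,:2].mean(0)
    d=np.hypot(*(P[:,:2]-c).T)
    return c,k.sum(),d[k].min(),np.percentile(d[k],98),P[k,2].mean()
E
python3 - <<'E'
from h import *
from bench import *
A=dict(foot=(.6414,.195,.028,.010,.020),cup=(.661,.0055,.04,.012,.017),sleeve=(.6558,-.2046,.022,.010,.022),stand=(.4461,-.2141,.082,0,.003),pan=(.4575,.0167,.024,.010,.016))
tiles=[]
for n,(x,y,z,r0,r1) in A.items():
    move_to([x,y,.2],DOWN(np.pi)); move_l([x,y,.13],.25); hold(.3)
    w=get_image("wrist"); s=state(); np.savez(f"w_{n}.npz",**w)
    u,v=pix(w,(x,y,z)); print(n,"tcp",s["ee_pos"].round(4),"pred",round(u),round(v),end=" ")
    c=annulus(w,(x,y),z,r0,r1); print(c[0].round(4),c[1],np.round(c[2:],4))
    u,v=int(u)-65,int(v)-65; t=cv2.resize(w["frame"][v:v+130,u:u+130],(260,260),interpolation=cv2.INTER_CUBIC); print("  origin",u,v)
    q=pix(w,(*c[0],z)); cv2.drawMarker(t,(round((q[0]-u)*2),round((q[1]-v)*2)),(255,0,0),cv2.MARKER_CROSS,9,1); tiles.append(t)
    move_l([x,y,.2],.25)
tiles.append(tiles[0]*0)
cv2.imwrite("pics/tiles.png",np.vstack([np.hstack(tiles[:3]),np.hstack(tiles[3:])])); print(state()["time"])
E
```

```text
foot tcp [0.642  0.1951 0.1317] pred 315 244 [0.6404 0.1943] 1854 [0.0003 0.02   0.0276]
  origin 250 178
cup tcp [0.6616 0.0055 0.1317] pred 315 248 [0.6587 0.0083] 1002 [0.0005 0.0168 0.0392]
  origin 250 183
sleeve tcp [ 0.6564 -0.2048  0.1317] pred 316 241 [ 0.6532 -0.2012] 2085 [0.0003 0.022  0.0216]
  origin 250 176
stand tcp [ 0.4467 -0.2144  0.1313] pred 316 269 [ 0.4429 -0.2117] 96 [0.0004 0.0042 0.0807]
  origin 250 203
pan tcp [0.4581 0.0166 0.1313] pred 316 242 [0.4562 0.0191] 1183 [0.0004 0.0162 0.0231]
  origin 250 177
11.9667
```

View pics/tiles.png

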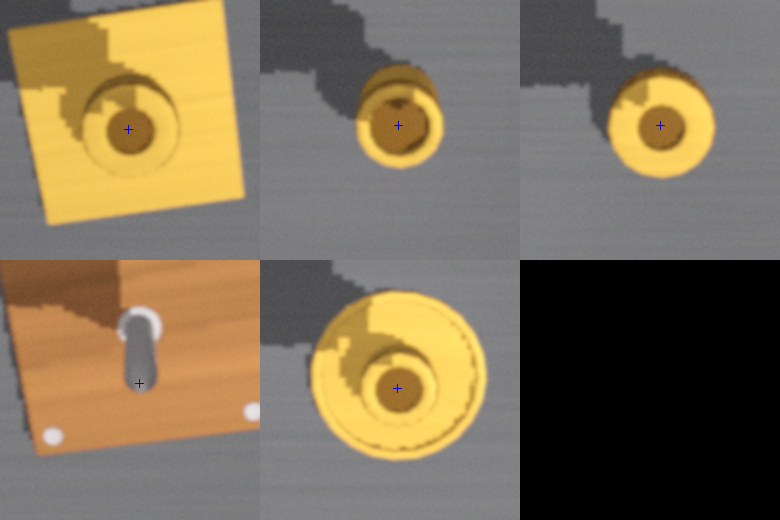

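The tiles show clean ring views. The crosses sit about 1 px off the bore centres, so I'll use the centres I read. The spindle tip needs an enlarged crop.

```bash
python3 - <<'E'
from h import *
w=dict(np.load("w_stand.npz"))
t=cv2.resize(w["frame"][220:280,290:350],(600,600),interpolation=cv2.INTER_CUBIC)
t=cv2.convertScaleAbs(t,alpha=1.5); cv2.imwrite("pics/spin.png",t)
for n,u,v,z in(("foot",250+131/2-.25,178+131.3/2-.25,.028),("cup",250+140/2-.25,183+125.3/2-.25,.04),("sleeve",250+141.5/2-.25,176+127.3/2-.25,.022),("pan",250+139.5/2-.25,177+129.5/2-.25,.024)):
    print(n,world(w:=dict(np.load(f"w_{n}.npz")),u,v,z)[0].round(4))
w=dict(np.load("w_stand.npz")); f=w["frame"].astype(int)
for v in range(255,272): print(v,[int(x) for x in f[v,308:332].mean(1)])
E
```

```text
foot [0.6412 0.1952 0.028 ]
cup [0.6586 0.009  0.04  ]
sleeve [ 0.6541 -0.2006  0.022 ]
pan [0.4567 0.0199 0.024 ]
255 [145, 143, 140, 135, 125, 114, 114, 112, 116, 118, 118, 117, 118, 116, 114, 116, 113, 109, 109, 116, 134, 143, 145, 146]
256 [142, 145, 143, 136, 122, 116, 112, 113, 118, 120, 121, 121, 121, 116, 117, 113, 110, 108, 105, 112, 128, 142, 148, 149]
257 [146, 145, 143, 137, 124, 115, 111, 116, 122, 122, 122, 121, 118, 119, 119, 115, 112, 108, 108, 108, 123, 137, 146, 148]
258 [148, 145, 144, 137, 125, 116, 111, 115, 119, 122, 124, 123, 121, 120, 120, 113, 112, 111, 105, 107, 120, 139, 145, 152]
259 [147, 148, 143, 134, 122, 114, 114, 117, 123, 124, 123, 121, 125, 121, 119, 116, 114, 109, 103, 107, 121, 138, 148, 152]
260 [149, 148, 145, 135, 121, 117, 111, 118, 123, 125, 125, 126, 126, 122, 122, 119, 112, 109, 105, 106, 120, 139, 148, 154]
261 [147, 148, 147, 138, 122, 116, 111, 118, 121, 122, 125, 123, 127, 127, 123, 117, 113, 107, 102, 105, 122, 139, 148, 150]
262 [150, 150, 145, 139, 121, 113, 113, 120, 122, 125, 128, 127, 128, 127, 124, 119, 110, 105, 101, 109, 127, 
[... 439 characters left out ...]
 127, 140, 145, 146, 146, 139, 124, 112, 110, 119, 130, 140, 139, 139, 141]
267 [145, 144, 146, 141, 143, 137, 133, 124, 120, 127, 139, 145, 145, 144, 137, 128, 118, 122, 131, 134, 141, 140, 139, 143]
268 [143, 143, 141, 139, 139, 141, 136, 132, 129, 132, 139, 144, 145, 145, 140, 133, 130, 132, 138, 140, 140, 142, 141, 140]
269 [138, 139, 141, 138, 141, 140, 138, 138, 136, 138, 137, 146, 144, 145, 143, 141, 139, 137, 139, 140, 143, 138, 139, 142]
270 [138, 142, 139, 139, 141, 139, 139, 141, 138, 138, 141, 143, 145, 145, 143, 141, 142, 143, 143, 142, 142, 143, 141, 140]
271 [141, 142, 140, 138, 143, 141, 143, 142, 139, 142, 140, 142, 144, 142, 143, 143, 142, 145, 145, 142, 144, 144, 143, 145]
```

View pics/spin.png

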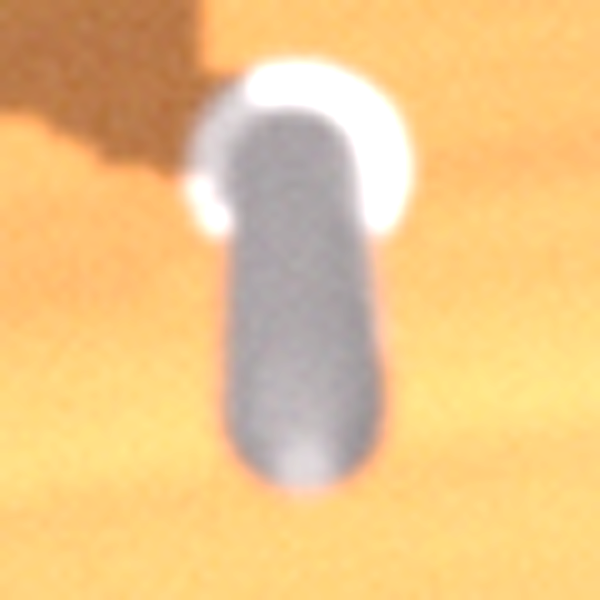

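The tip disc is at crop (306,462), which is wrist pixel (320.1,265.9). Now grasp and place the foot.

```bash
cat >> h.py <<'E'
from bench import *
SP=world(dict(np.load("w_stand.npz")),320.1,265.9,.082)[0]
def go(p,speed=.15,n=2):
    """straight line, then trim the standing error"""
    p=np.array(p,float); c=p.copy(); move_l(c,speed)
    for _ in range(n):
        hold(.2); e=p-state()["ee_pos"]
        if np.linalg.norm(e)<3e-4: break
        c=c+e; move_l(c,.05)
    return c
def grasp(x,y,z):
    move_l([x,y,.15],.3); move_l([x,y,z+.03],.2); go([x,y,z],.1); close(); hold(.2)
    s=state(); print("grip gap",s["finger_gap"].round(4),"F",s["finger_force"],s["ee_pos"].round(4))
    return s["finger_gap"]
def place(x,y,z,zhi,thr=2.5):
    """go over (x,y) at zhi, lower to the touch, which is expected at TCP height z, open, back off"""
    move_l([*state()["ee_pos"][:2],zhi],.25); c=go([x,y,zhi],.3)
    go([x,y,zhi],.1); hold(.2); f0=state()["ft_force"][2]; print("carry F",state()["ft_force"].round(2))
    c=go([x,y,z+.004],.08)
    for i in range(16):
        hold(.1); s=state()
        if s["ft_force"][2]-f0>thr or s["ee_pos"][2]<z-.003: break
        c=c-[0,0,.0006]; move_l(c,.02)
    print("touch",i,s["ee_pos"].round(4),"expected z",round(z,4),"F",s["ft_force"].round(2))
E
python3 - <<'E'
from h import *
print("spindle",SP.round(4))
g=grasp(.6412,.1952,.017)
if abs(g-.04)<.003:
    move_l([.6412,.1952,.06],.1); hold(.2); print(state()["finger_gap"],state()["ft_force"].round(2))
    place(SP[0],SP[1],.029,.145)
w=get_image("wrist"); cv2.imwrite("pics/foot.png",w["frame"]); np.savez("w1.npz",**w); print(state()["time"])
E
```

```text
spindle [ 0.444  -0.2113  0.082 ]Traceback (most recent call last):
  File "<stdin>", line 3, in <module>
  File "h.py", line 39, in grasp
    s=state(); print("grip gap",s["finger_gap"].round(4),"F",s["finger_force"],s["ee_pos"].round(4))
                                ^^^^^^^^^^^^^^^^^^^^^
AttributeError: 'float' object has no attribute 'round'
```

```bash
sed -i 's/s\["finger_gap"\].round(4)/round(s["finger_gap"],4)/' h.py
python3 - <<'E'
from h import *
s=state(); g=s["finger_gap"]; print(g,s["finger_force"],s["ee_pos"],s["time"])
if abs(g-.04)<.003:
    move_l([.6412,.1952,.06],.1); hold(.2); print(state()["finger_gap"],state()["ft_force"].round(2))
    place(SP[0],SP[1],.029,.145)
w=get_image("wrist"); cv2.imwrite("pics/foot.png",w["frame"]); np.savez("w1.npz",**w); print(state()["time"])
E
```

```text
0.03935421956171473 29.999981112778187 [0.64121388 0.19503334 0.01698486] 16.0167
0.03952090395261357 [-0.17  0.13 -2.83]
carry F [ 0.3   0.16 -3.28]
touch 8 [ 0.4442 -0.2114  0.0289] expected z 0.029 F [-3.35  1.87  5.34]
25.9
```

View pics/foot.png

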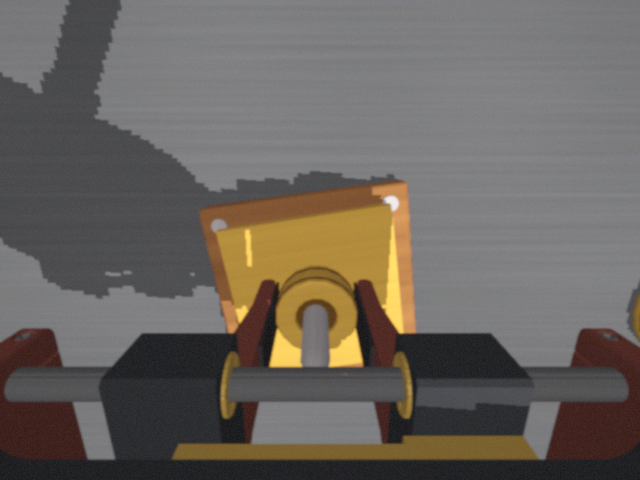

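The foot is seated at the expected height with the spindle through its bore. Release it and do the sleeve.

```bash
cat >> h.py <<'E'
def release():
    gripper_open(); hold(.2); p=state()["ee_pos"]; move_l([p[0],p[1],p[2]+.03],.06); move_l([p[0],p[1],.18],.25)
E
python3 - <<'E'
from h import *
release()
g=grasp(.6541,-.2006,.011)
if abs(g-.044)<.003:
    move_l([.6541,-.2006,.06],.1); hold(.2); print(state()["finger_gap"],state()["ft_force"].round(2))
    place(SP[0],SP[1],.051,.13)
w=get_image("wrist"); cv2.imwrite("pics/slv.png",w["frame"]); np.savez("w2.npz",**w); print(state()["time"])
E
```

```text
grip gap 0.0437 F 29.99996468424797 [ 0.6541 -0.2006  0.011 ]
0.04389843306000664 [-0.85 -0.5  -2.31]
carry F [ 0.31  0.08 -1.95]
touch 8 [ 0.4441 -0.2114  0.0509] expected z 0.051 F [-2.3   0.73  4.77]
40.7333
```

View pics/slv.png

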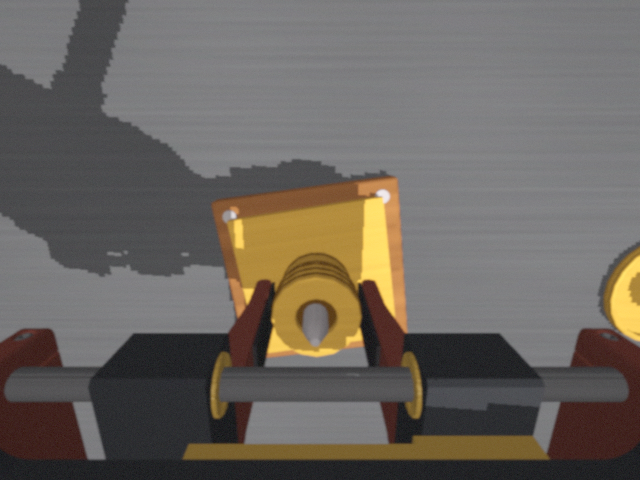

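The sleeve rests on the neck at the expected height with the spindle centred in it. Next the pan, then a measurement of its hub on the stack.

```bash
python3 - <<'E'
from h import *
release()
g=grasp(.4567,.0199,.0175)
if abs(g-.032)<.003:
    move_l([.4567,.0199,.06],.1); hold(.2); print(state()["finger_gap"],state()["ft_force"].round(2))
    place(SP[0],SP[1],.0795,.135)
    print(state()["ee_pos"]); release()
go([SP[0]+.0,SP[1],.18],.1)
w=get_image("wrist"); np.savez("w3.npz",**w); print(state()["ee_pos"],state()["time"])
c=annulus(w,SP[:2],.086,.01,.016); print(c)
u,v=[int(t)-65 for t in pix(w,(*SP[:2],.086))]; print(u,v)
t=cv2.resize(w["frame"][v:v+130,u:u+130],(780,780),interpolation=cv2.INTER_CUBIC)[90:690]; cv2.imwrite("pics/pan.png",t)
E
```

```text
grip gap 0.0305 F 29.999762624502182 [0.4567 0.0198 0.0175]
0.030553767205954194 [ 0.03 -1.65 -1.99]
carry F [ 0.16  0.32 -1.03]
touch 8 [ 0.4442 -0.2114  0.0794] expected z 0.0795 F [-1.73  1.65  4.93]
[ 0.44415473 -0.2114098   0.07944676]
[ 0.44397766 -0.21134657  0.17994471] 58.7833
(array([ 0.44361599, -0.21138225]), np.int64(1280), np.float64(0.00033078210636217927), np.float64(0.01624499093154723), np.float64(0.08512665020529117))
250 184
```

View pics/pan.png

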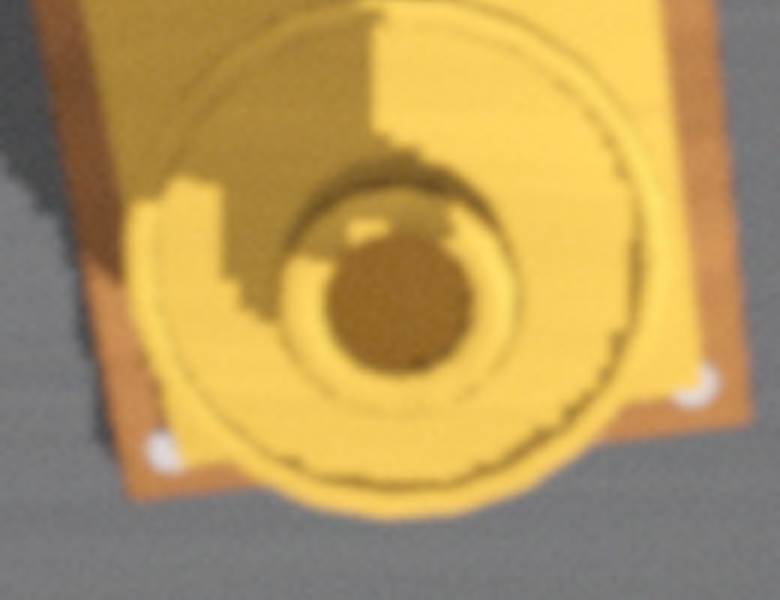

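The pan is seated on the stack at the expected height: bore centre at crop (400,304), hub outline centred at (401,301). Check this against the release pose.

```bash
python3 - <<'E'
from h import *
w=dict(np.load("w3.npz")); h=world(w,316.3,249.1,.086)[0]; print("hub",h.round(4))
X,Y=(h[0]+.44415)/2,-.2114
print(X,Y)
if abs(h[0]-.44415)<.0015 and abs(h[1]-Y)<.0025:
    g=grasp(.6586,.009,.017)
    if abs(g-.034)<.003:
        move_l([.6586,.009,.06],.1); hold(.2); print(state()["finger_gap"],state()["ft_force"].round(2))
        place(X,Y,.103,.145,thr=2)
        w=get_image("wrist"); cv2.imwrite("pics/cup.png",w["frame"][180:400,190:450]); np.savez("w4.npz",**w)
print(state()["time"])
E
```

```text
hub [ 0.4441 -0.2106  0.086 ]
0.44411820901474663 -0.2114
grip gap 0.0327 F 29.99984772875905 [0.6586 0.0089 0.0169]
0.03247343051328434 [-1.38  0.31 -0.76]
carry F [ 0.15  1.04 -1.34]
touch 8 [ 0.4443 -0.2115  0.1029] expected z 0.103 F [-1.91  0.32  5.16]
71.55
```

View pics/cup.png

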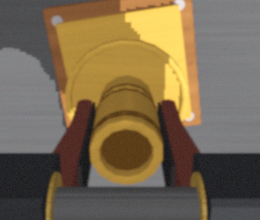

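The cup touched down at the expected height, in line with the hub. Release, retreat and inspect.

```bash
python3 - <<'E'
from h import *
release(); p=state()["ee_pos"]; go([p[0],p[1],.2],.1)
w=get_image("wrist"); c=annulus(w,SP[:2],.126,.012,.017); print("cup",c)
u,v=[int(t)-65 for t in pix(w,(*SP[:2],.11))]
a=cv2.resize(w["frame"][v:v+130,u:u+130],(390,390),interpolation=cv2.INTER_CUBIC)
move_l([p[0],p[1]+.2,.25],.25); s=get_image("scene"); np.savez("s1.npz",**s); print(state()["time"])
u,v=[int(t) for t in pix(s,(*SP[:2],.07))]
b=cv2.resize(s["frame"][v-49:v+49,u-49:u+49],(390,390),interpolation=cv2.INTER_CUBIC)
cv2.imwrite("pics/fin.png",np.hstack([a,b])); cv2.imwrite("pics/scene1.png",s["frame"])
E
```

```text
cup (array([ 0.44440897, -0.21139449]), np.int64(1136), np.float64(0.0003871194961897902), np.float64(0.016811222643657725), np.float64(0.12513518488436023))
76.0333
```

View pics/fin.png

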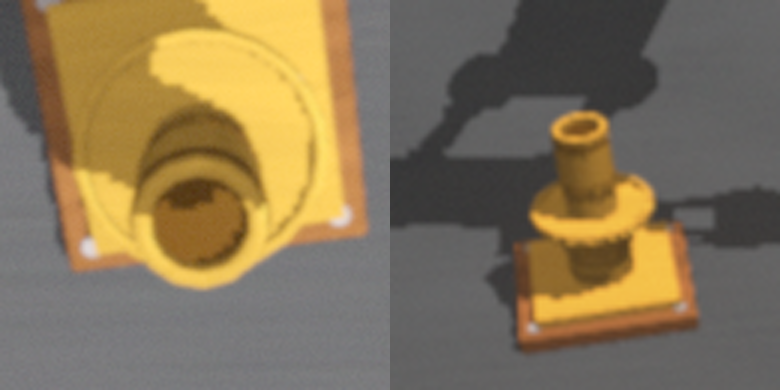

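View pics/scene1.png

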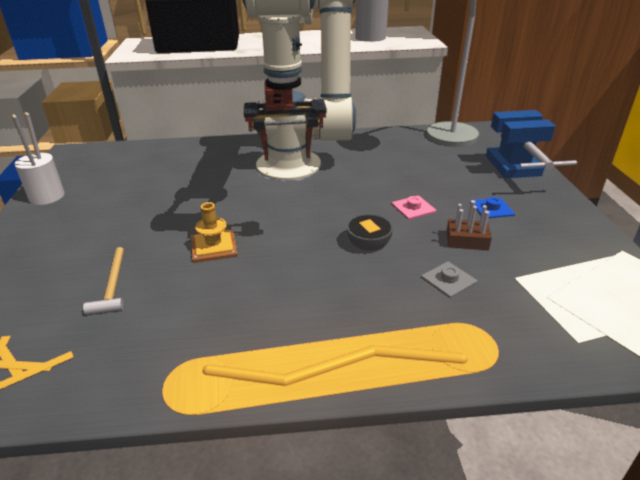

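The stack stands upright and free at (210,230). The cup is level, with its rim at z 0.125, and within 1 mm of the hub's centre. The bystanders are unmoved.

```bash
python3 -c "
from bench import *
print(job_done())"
```

```text
the job is handed in; nothing more can be done
None
```

The candlestick is together on the spindle in the order asked (foot, sleeve, pan, cup), standing free with the cup within about 1 mm of the hub's centre; the hammer, punch block and pitch bowl were left alone, and the job was handed in at about 76 s.

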